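Find the bolt guide with the right drag

ROBOT

A 6-joint arm with a two-finger parallel gripper is mounted at the origin on the work surface. World frame = base frame: x ahead of the robot, y to its left, z up, the work surface at z = 0. Lengths are in m, angles in degrees, forces in N, time in s.
With the tool pointing down it reaches from about 0.375 to 0.9 m from the base axis. Payload 3.1 kg.
Tool frame: the origin (TCP) lies midway between the tips of the shut fingers; the grasp point (between the pads) lies 19 mm behind it; z points along the fingers, y is the direction in which the jaws open and shut (so a half turn about z gives the same grasp; the last joint's range is limited). The gripper opens to 87 mm and grips with 3 to 60 N. Pads are 19 mm wide; open, the fingers measure 117 mm over their backs; the gripper's body (75 mm by 190 mm) begins 51 mm behind the grasp point.
Start: joints at [59.788, 30.224, 82.088, -0, 67.689, -10.227], TCP at [0.214, 0.587, 0.223] pointing down, gripper open.
Joint ranges: [-176.69, 176.69], [-43.24, 126.21], [12.49, 139.97], [-82, 262], [0, 151.66], [-163.58, 163.58]. Speed limits (degrees/s): [159.86, 159.86, 180, 180, 180, 180].

INTERFACE

Orientations are given as a 3x3 rotation matrix whose columns are the frame's x, y, z axes.
In Python, from rig import bot gives the robot as it stands.
- The arm moves only by the tool carry_out, never from a script. Its arguments are lists of equal length, an entry for each row: "grip": the gripper's target within -1 to 1 (fully open at 1, half-way at 0, shut at -1); "slide": the shift along the tool's x, y, z in mm, a list of three; "twist": the turn, a rotation vector about the tool's x, y, z in rad, a list of three. In form: {"grip": [grip, ...], "slide": [[dx, dy, dz], ...], "twist": [[wx, wy, wz], ...]}. A call has 1 to 12 rows; each row shifts and turns the pose as measured when the row begins, along the tool's axes as they then stand; what a row does not reach is not made up. A row lasts 1/10 s, in which the tool goes at most 50 mm and 8.59 degrees, less where a joint would pass 70% of its speed; a pose out of reach is approached as far as the arm can. A call is refused whole if a number of a shift passes 50 or a number of a turn 0.15, either way. A call with a gripper value outside its range is refused whole. The fingers move at their own pace and stop on an object; the grip force is fixed at half the most. Time passes only in rows, so rows that do not move let the fingers close. It gives the time, the measured TCP pose, the force and the opening at its end, in the units of the state.
- bot.read_state(): the state, without advancing time (a new reading comes with each control period).
- bot.capture(name): name is "side" or "top"; returns a dict with "color" (420x560x3 uint8, red, green, blue), "depth" (420x560 float32, m along the optical axis (not along the pixel's ray), 0 where there is no reading), "fx", "fy", "cx", "cy" (pixels), "position" and "rotation" of the camera in the world. Camera axes: x right, y up, looking along -z (the intrinsics and any distortion apply to the point x, -y, -z); pixel columns grow to the right and rows downward; lengths in m; the calibration is good to about 2 mm. A picture is of the moment at which its call begins.
- bot.hand_in(): hands the job in, once; it reports no verdict.
The state is a dict: "time_s": time; "joint_positions": joint angles; "qvel": joint speeds; "tau": joint torques, N m; "position": TCP position; "tcp_rot": TCP orientation; "force": force on the tool from outside, world axes, zero at the start; "moment": the same for the moment, N m; "opening": opening from 0.0 (shut) to 1.0 (fully open).
Only numpy, scipy, OpenCV 4.12 (cv2) and the standard library are available. Lean on these libraries where they do the work, as an engineer would, in place of code of your own. Each camera call takes 0.05 s, during which the arm holds its last target.

TASK

The four brass bolt guides on the rail look alike, but only one has the right clearance. Take the feeler gauge out of its stand, try its blade in the guides' slots, and leave it standing, let go, with more than half of its blade in the one guide where it slides in with a clear drag - not one where it slides freely, nor one that it cannot enter fully. Do not move the padlock, oil bottle, screwdriver or carton.

Things in the scene. Friction and masses are not known exactly. Their poses are not given: they have to be found in the camera images.
- feeler: Feeler gauge, upright in its stand at the start: steel blade 5 mm thick (x), 30 mm wide (y), 58 mm long; above it a dark guard plate 34 x 44 mm, 8 mm thick; above that a wooden handle 16 mm thick (x), 40 mm wide (y), 50 mm tall, its top 116 mm above the tip. About 0.1 kg. Origin: middle of the blade's tip (lower end); z points up to the handle. Turned half round it is the same.
- feeler_grip (a point): Point inside the gauge's handle, 95 mm above the blade's tip, on its centre line: where to pinch it, across its 16 mm thickness.
- stand: Grey plastic stand, fixed, a 60 x 66 mm block 70 mm tall with an upright slot 12 mm (x) by 38 mm (y), that holds the gauge loosely at the start, its guard resting on the block's top, its tip 12 mm above the table. Lift the gauge straight up by 65 mm to clear it. Origin: centre of its underside; x, y along the slot's sizes.
- rail: Aluminium fitting rail, fixed, a plate 100 mm (x) by 370 mm (y), 12 mm thick with two low ribs to 18 mm, carrying the four brass guides in a row along its y, 90 mm apart. Origin: centre of its underside.
- slot1 (a point): Centre of the slot's mouth, at the top face (82 mm above the table), of the guide at the rail's -y end of the row. Each guide is a fixed brass block 56 mm (rail's x) by 60 mm (y) by 70 mm tall, its upright slot 12 mm (x) by 40 mm (y), bevelled 6 mm at the mouth and 70 mm deep, with a liner on either x side that narrows it downwards. Which guide is which changes from start to start.
- slot2 (a point): Centre of the slot's mouth, at the top face (82 mm above the table), of the guide second from the -y end of the row. All guides look alike; their liners differ. In two the springs are worn out and the blade passes with next to no force (under 1 N) until the guard meets the top (58 mm in); in one the liners are seized and it stops dead about 25 mm in.
- slot3 (a point): Centre of the slot's mouth, at the top face (82 mm above the table), of the guide third from the -y end of the row. In exactly one guide sprung liners pinch the blade from 15 to 25 mm in onwards: while moving it drags by some 3 to 10 N (most up to 30 mm in); let go, it stays where it is, while in a free slot it drops.
- slot4 (a point): Centre of the slot's mouth, at the top face (82 mm above the table), of the guide at the +y end of the row. Its axes, as those of the other slots, are the rail's.
- padlock: Bystander: brass padlock lying flat, body 50 x 60 x 26 mm, with a steel shackle. Origin: centre of the body's underside.
- oil: Bystander: white oil bottle, 48 mm across, 120 mm tall. Origin: centre of its underside.
- screwdriver: Bystander: screwdriver lying flat, 190 mm long along its x. Origin: below its middle.
- carton: Bystander: closed cardboard carton 90 x 100 x 50 mm. Origin: centre of its underside.
Things that resemble listed ones, but are neither listed nor needed, are in the scene too. What is shaped like the feeler but green or red is not meant.

How it is judged:
By the outcome, as a careful person would: the job done as asked, in the order asked, and still so for the second after the job is handed in, with the robot touching nothing.
It also fails if it takes over 54 s, if anything falls off the work surface, if the arm or the gripper's body presses on something with over 40 N, if the wrist force passes 120 N, or if a joint passes its speed limit or range.

## Working session

There is one attempt and no reset: what is moved stays moved. The work goes in short steps, Python scripts to look and compute and a tool call to move; the robot and the scene stay as the last step left them, time stands still between calls to the robot, and variables do not carry over. Pictures are saved under pics/ and viewed, and the job is handed in when it is done.

Besides the shell and the picture viewer there is one more tool, called as a command line: name --argument value ..., lists and objects as JSON in quotes. carry_out: Moves the arm, as the interface text tells. Its arguments: {"type":"object","properties":{"grip":{"type":"array"},"slide":{"type":"array"},"twist":{"type":"array"}},"required":["grip","slide","twist"]}

```bash
ls; mkdir -p pics; python3 - <<'E'
from rig import bot
import cv2,numpy as np,pickle
s=bot.read_state();print({k:np.round(v,4).tolist() for k,v in s.items()})
for n in("top","side"):
    c=bot.capture(n);pickle.dump(c,open(f"pics/{n}0.pkl","wb"))
    cv2.imwrite(f"pics/{n}0.png",c["color"][:,:,::-1])
    print(n,c["fx"],c["fy"],c["cx"],c["cy"],c["position"],c["rotation"],[k for k in c])
E
```

```text
pics
{'time_s': 0.0, 'joint_positions': [59.7874, 30.2793, 82.1592, 0.0011, 67.6865, -10.2274], 'qvel': [0.0688, -0.0644, -0.0483, -0.0603, 0.1071, 0.0632], 'tau': [-0.0004, -44.0035, -17.6591, 0.0631, 0.0582, -0.0002], 'position': [0.2132, 0.5867, 0.2216], 'tcp_rot': [[-0.9398, 0.3418, -0.0011], [0.3418, 0.9398, -0.0019], [0.0004, -0.0021, -1.0]], 'force': [0.0602, 0.8176, -0.6726], 'moment': [-0.0075, -0.0164, 0.0078], 'opening': 0.9975}
top 524.8774634130264 524.8774634130264 290.3808257288906 209.75052979981004 [ 0.44188435 -0.01724473  1.60896071] [[-0.01451166  0.99526069 -0.09615386]
 [-0.99982629 -0.01556828 -0.01024777]
 [-0.01169616  0.09598844  0.99531373]] ['color', 'depth', 'fx', 'fy', 'cx', 'cy', 'position', 'rotation']
side 400.9559867435187 400.9559867435187 275.1576082962407 216.43839641685054 [ 0.38777795 -0.85922003  0.85861982] [[ 0.9641026   0.18265782 -0.19272339]
 [-0.26488117  0.61087615 -0.74610207]
 [-0.01855126  0.77036774  0.6373299 ]] ['color', 'depth', 'fx', 'fy', 'cx', 'cy', 'position', 'rotation']
```

View pics/top0.png

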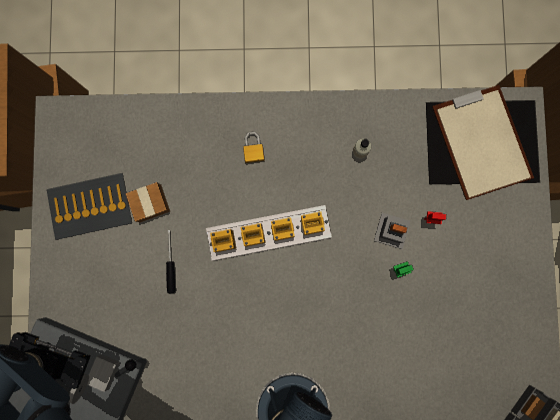

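View pics/side0.png

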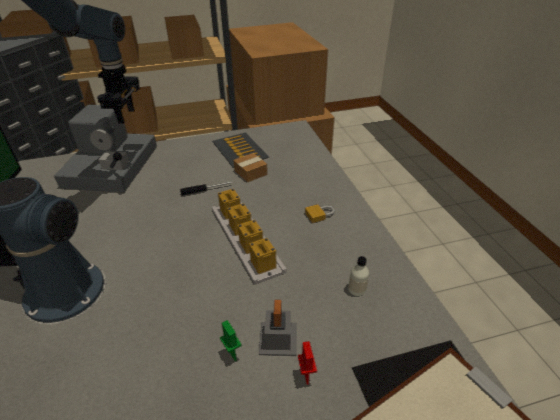

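The top view shows the feeler in its stand near (398,230), the decoys in red (435,217) and green (403,269), and the guides from (222,241) to (313,223). I'll zoom in on these.

```bash
python3 - <<'E'
import cv2,pickle,numpy as np
c=pickle.load(open("pics/top0.pkl","rb"));I=c["color"][:,:,::-1]
a=cv2.resize(I[195:270,200:335],None,fx=5.5,fy=5.5,interpolation=cv2.INTER_CUBIC)
cv2.imwrite("pics/z1.png",a)
a=cv2.resize(I[205:285,365:455],None,fx=7,fy=7,interpolation=cv2.INTER_CUBIC)
cv2.imwrite("pics/z2.png",a)
c=pickle.load(open("pics/side0.pkl","rb"));I=c["color"][:,:,::-1]
a=cv2.resize(I[180:390,205:335],None,fx=2.8,fy=2.8,interpolation=cv2.INTER_CUBIC)
cv2.imwrite("pics/z3.png",a)
E
```

```text
(no output)
```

View pics/z1.png

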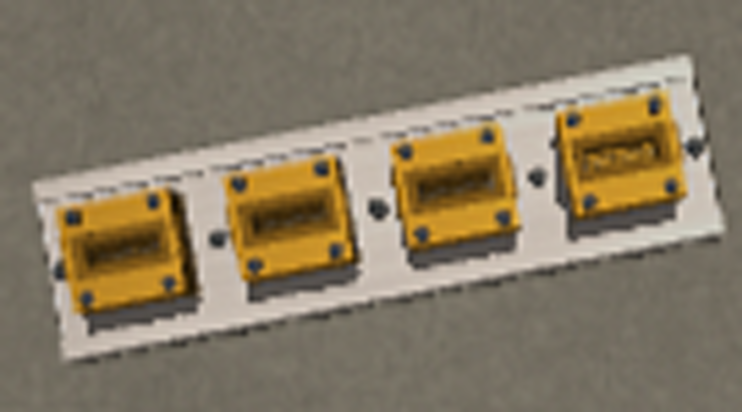

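View pics/z2.png

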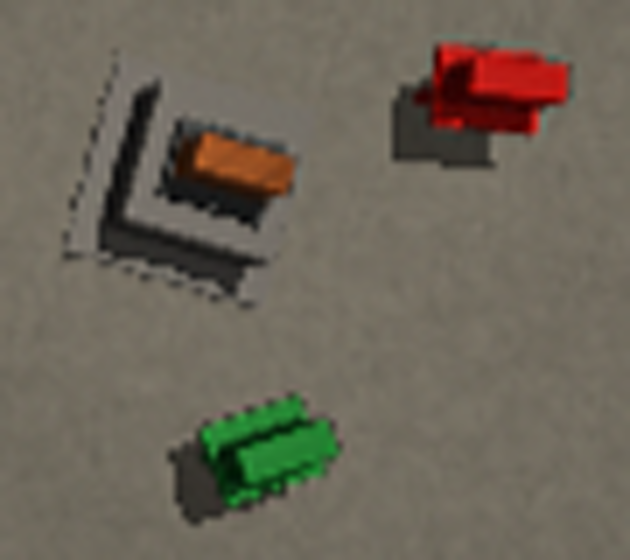

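View pics/z3.png

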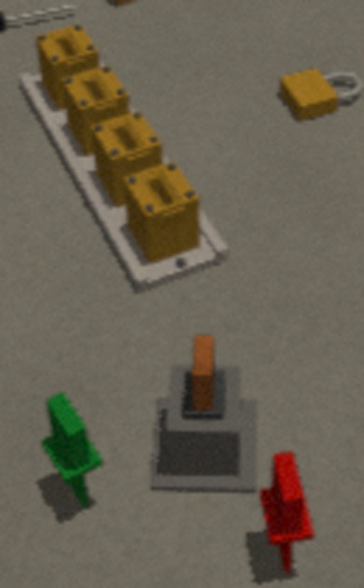

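```bash
cat > h.py <<'E'
import cv2,numpy as np,pickle
def world(c):
    h,w=c["depth"].shape;v,u=np.mgrid[:h,:w].astype(float);d=c["depth"]
    P=np.stack([(u-c["cx"])/c["fx"]*d,-(v-c["cy"])/c["fy"]*d,-d],-1)
    return P@np.array(c["rotation"]).T+np.array(c["position"])
def ray(c,u,v,z):
    r=np.array(c["rotation"])@np.array([(u-c["cx"])/c["fx"],-(v-c["cy"])/c["fy"],-1]);p=np.array(c["position"])
    return p+r*(z-p[2])/r[2]
def hsv(c): return cv2.cvtColor(c["color"],cv2.COLOR_RGB2HSV)
def blobs(m,amin):
    n,l,s,ce=cv2.connectedComponentsWithStats(m.astype(np.uint8))
    return [(l==i,s[i],ce[i]) for i in range(1,n) if s[i][4]>=amin]
def rect(c,m,z):
    cs,_=cv2.findContours(m.astype(np.uint8),cv2.RETR_EXTERNAL,cv2.CHAIN_APPROX_NONE)
    k=max(cs,key=cv2.contourArea).reshape(-1,2)
    w=np.array([ray(c,u,v,z)[:2] for u,v in k])
    return cv2.minAreaRect((w*1000).astype(np.float32))
E
python3 - <<'E'
from h import *
for n in("top","side"):
    c=pickle.load(open(f"pics/{n}0.pkl","rb"));W=world(c);H=hsv(c);z=W[...,2]
    print(n,"table z",np.median(z[(c["depth"]>0)]), np.unique(H[...,0]).size)
    br=(H[...,0]>17)&(H[...,0]<26)&(H[...,1]>180)&(H[...,2]>60)
    hi=br&(z>.074)&(z<.092)
    for m,s,ce in blobs(hi,60 if n=="side" else 150):
        print("brass",s[:5],np.round(ce,1),np.round(np.median(z[m]),4),np.round(W[m].mean(0),4),rect(c,m,.082))
    org=(H[...,0]>5)&(H[...,0]<16)&(H[...,1]>150)&(z>.03)
    for m,s,ce in blobs(org,15):
        if s[4]<2000: print("orange",s[:5],np.round(ce,1),np.round(np.median(z[m]),4),np.round(W[m].mean(0),4),rect(c,m,.128))
    gr=(z>.055)&(z<.095)&(W[...,1]<-.15)&(W[...,1]>-.4)&(W[...,0]<.6)
    for m,s,ce in blobs(gr,30):
        print("stand?",s[:5],np.round(ce,1),np.round(np.median(z[m]),4),np.round(W[m].mean(0),4),rect(c,m,.075))
E
```

```text
top table z 0.000750335968028093 106
brass [301 213  23  21 277] [312.4 222.9] 0.0826 [ 0.5499 -0.065   0.0826] ((549.92822265625, -65.35768127441406), (52.666194915771484, 61.149444580078125), 10.445367813110352)
brass [271 218  23  22 277] [282.  228.7] 0.0833 [0.5342 0.0236 0.083 ] ((534.4716186523438, 23.33373260498047), (52.701534271240234, 60.47760772705078), 9.755363464355469)
brass [241 224  24  22 285] [252.2 234.7] 0.0833 [0.5183 0.1106 0.0831] ((518.6602172851562, 110.999755859375), (52.67373275756836, 61.424171447753906), 9.757678985595703)
brass [211 230  23  22 299] [221.9 240.5] 0.0827 [0.5027 0.1991 0.0826] ((503.2372131347656, 198.75820922851562), (53.18052673339844, 62.738521575927734), 10.445878028869629)
orange [146 183  22  32 385] [156.8 198.1] 0.0511 [0.6327 0.3966 0.0585] ((624.5188598632812, 377.9913330078125), (87.54945373535156, 36.839820861816406), 18.851884841918945)
orange [126 190  20  32 323] [135.3 205.4] 0.0516 [0.6122 0.4615 0.0564] ((603.8118286132812, 439.6411437988281), (86.46920013427734, 30.496936798095703), 18.96523094177246)
orange [390 224  
[... 7251 characters left out ...]
243 165  10   8  29] [247.5 168.4] 0.0498 [0.6082 0.3879 0.049 ] ((587.0067749023438, 264.9387512207031), (34.30826950073242, 30.961721420288086), 15.392576217651367)
orange [274 300   7  26 165] [277.1 312.7] 0.1258 [ 0.5252 -0.3235  0.1219] ((524.3533325195312, -326.25152587890625), (67.51406860351562, 13.381295204162598), 74.10421752929688)
stand? [265 310  26  29 605] [277.8 325.1] 0.0706 [ 0.5268 -0.3206  0.0716] ((526.6722412109375, -318.83966064453125), (76.35159301757812, 58.14924240112305), 73.00408172607422)
stand? [220 330  22  23 224] [230.1 342.7] 0.067 [ 0.4119 -0.336   0.0715] ((411.5753479003906, -328.86663818359375), (34.34452819824219, 58.55352783203125), 17.61819839477539)
```

```bash
cat >> h.py <<'E'
from scipy.spatial.transform import Rotation as R
def plan(s,wps,step=45,turn=0.14):
    """s: state; wps: list of (xyz mm, yaw_y deg); prints rows in tool frame (tool down)"""
    p=np.array(s["position"])*1000;Rm=np.array(s["tcp_rot"]);rows=[]
    for x,yw in wps:
        x=np.array(x,float);a=np.radians(yw);y=np.array([np.cos(a),np.sin(a),0]);zz=np.array([0,0,-1.]);xx=np.cross(y,zz)
        T=np.stack([xx,y,zz],1)
        rv=R.from_matrix(Rm.T@T).as_rotvec()
        n=int(max(1,np.ceil(np.linalg.norm(x-p)/step),np.ceil(np.abs(rv).max()/turn)))
        for i in range(n):
            w=rv/n
            d=Rm.T@((x-p)/n if True else 0)
            rows.append((np.round(d).astype(int).tolist(),np.round(w,3).tolist()))
            Rm=Rm@R.from_rotvec(w).as_matrix()
        p=x
    for i in range(0,len(rows),12):
        r=rows[i:i+12];print("slide",[a for a,_ in r]);print("twist",[b for _,b in r])
    return rows
E
python3 - <<'E'
from h import *
for n in("top","side"):
    c=pickle.load(open(f"pics/{n}0.pkl","rb"));W=world(c);H=hsv(c);z=W[...,2];near=(abs(W[...,0]-.528)<.06)&(abs(W[...,1]+.31)<.06)
    org=(H[...,0]>5)&(H[...,0]<16)&(H[...,1]>150)&near
    t=org&(z>.12); print(n,t.sum(),W[t].mean(0),rect(c,t,.128))
    g=near&(z>.064)&(z<.0735)&(H[...,1]<80);print(g.sum(),rect(c,g,.07))
    v=H[...,2];print([np.round(np.median(W[t][:,2]),4)])
    # bright orange top face
    print(sorted(set(v[org].tolist())))
from rig import bot
print(plan(bot.read_state(),[((330,480,230),50),((420,300,230),25),((480,60,230),0),((528,-308,200),-17)]) and 0)
E
```

```text
top 80 [ 0.52837431 -0.30762727  0.129368  ] ((528.9251708984375, -307.5155334472656), (40.706661224365234, 15.251582145690918), 70.53070831298828)
184 ((529.1045532226562, -308.1781005859375), (67.09374237060547, 60.3953857421875), 72.1493911743164)
[np.float64(0.1291)]
[33, 34, 37, 38, 39, 40, 41, 42, 43, 45, 50, 51, 52, 55, 58, 61, 68, 70, 77, 80, 81, 84, 88, 89, 90, 100, 107, 112, 113, 125, 126, 127, 128, 130, 132, 134, 135, 137, 139, 140, 142, 143, 144, 146, 148, 149, 150, 151, 152, 153, 154, 155, 156, 157, 158, 159, 161, 163, 164, 166, 168, 173, 177]
side 101 [ 0.52823137 -0.31474725  0.12736269] ((527.5585327148438, -314.996337890625), (44.108646392822266, 13.381294250488281), 74.10409545898438)
377 ((528.5848999023438, -312.03350830078125), (69.81562042236328, 58.52027893066406), 73.00408935546875)
[np.float64(0.1277)]
[49, 53, 55, 57, 58, 59, 60, 61, 62, 63, 64, 65, 66, 67, 68, 69, 70, 71, 73, 74, 75, 93, 96, 101, 104, 109, 111, 113, 114, 115, 116, 117, 118, 119, 120, 121, 122, 124, 125, 126, 127, 128, 129, 130, 131, 132, 133, 134, 135, 136, 137, 138, 139, 140, 142]
slide [[-37, -15, -2], [-38, -12, -2], [-39, -9, -2], [-39, -5, -2], [-37, -16, 0], [-38, -13, 0], [-39, -9, 0], [-40, -6, 0], [-40, -2, 0], [-40, -8, 0], [-41, -5, 0], [-41, -2, 0]]
twist [[-0.0, 0.0, 0.087], [-0.0, 0.0, 0.087], [-0.0, 0.0, 0.087], [-0.0, 0.0, 0.087], [0.0, 0.0, 0.087], [0.0, 0.0, 0.087], [0.0, 0.0, 0.087], [0.0, 0.0, 0.087], [0.0, 0.0, 0.087], [0.0, 0.0, 0.073], [0.0, 0.0, 0.073], [0.0, 0.0, 0.073]]
slide [[-41, 1, 0], [-41, 4, 0], [-41, 7, 0], [-41, 5, 3], [-41, 7, 3], [-40, 8, 3], [-40, 9, 3], [-40, 11, 3], [-39, 12, 3], [-39, 13, 3], [-39, 15, 3], [-38, 16, 3]]
twist [[0.0, 0.0, 0.073], [0.0, 0.0, 0.073], [0.0, 0.0, 0.073], [-0.0, 0.0, 0.033], [-0.0, 0.0, 0.033], [-0.0, 0.0, 0.033], [-0.0, 0.0, 0.033], [-0.0, 0.0, 0.033], [-0.0, 0.0, 0.033], [-0.0, 0.0, 0.033], [-0.0, 0.0, 0.033], [-0.0, 0.0, 0.033]]
0
```

carry_out --grip '[1, 1, 1, 1, 1, 1, 1, 1, 1, 1, 1, 1]' --slide '[[-37, -15, -2], [-38, -12, -2], [-39, -9, -2], [-39, -5, -2], [-37, -16, 0], [-38, -13, 0], [-39, -9, 0], [-40, -6, 0], [-40, -2, 0], [-40, -8, 0], [-41, -5, 0], [-41, -2, 0]]' --twist '[[0, 0, 0.087], [0, 0, 0.087], [0, 0, 0.087], [0, 0, 0.087], [0, 0, 0.087], [0, 0, 0.087], [0, 0, 0.087], [0, 0, 0.087], [0, 0, 0.087], [0, 0, 0.073], [0, 0, 0.073], [0, 0, 0.073]]'

```text
time_s: 1.3
position: [0.4497, 0.1668, 0.2255]
tcp_rot: [[-0.189, 0.982, -0.004], [0.982, 0.189, -0.003], [-0.002, -0.005, -1.0]]
force: [0.3, -0.2, 0.2]
opening: 1.001
```

```bash
python3 - <<'E'
from h import *
from rig import bot
s=bot.read_state();print(s["position"],s["tcp_rot"])
plan(s,[((480,60,230),0),((528,-308,190),-17.5)])
E
```

```text
[0.44973551 0.16677714 0.22545913] [[-0.18857762  0.98204831 -0.00442789]
 [ 0.9820553   0.188564   -0.00331835]
 [-0.00242383 -0.0049742  -0.99998469]]
slide [[-37, 3, -1], [-37, 6, -1], [-36, 8, -1], [-41, 5, 4], [-41, 7, 4], [-40, 8, 4], [-40, 9, 4], [-40, 11, 4], [-39, 12, 4], [-39, 13, 4], [-38, 15, 4], [-38, 16, 4]]
twist [[-0.002, 0.001, 0.063], [-0.002, 0.001, 0.063], [-0.002, 0.001, 0.063], [-0.0, -0.0, 0.034], [-0.0, -0.0, 0.034], [-0.0, -0.0, 0.034], [-0.0, -0.0, 0.034], [-0.0, -0.0, 0.034], [-0.0, -0.0, 0.034], [-0.0, -0.0, 0.034], [-0.0, -0.0, 0.034], [-0.0, -0.0, 0.034]]
```

carry_out --grip '[1, 1, 1, 1, 1, 1, 1, 1, 1, 1, 1, 1]' --slide '[[-37, 3, -1], [-37, 6, -1], [-36, 8, -1], [-41, 5, 4], [-41, 7, 4], [-40, 8, 4], [-40, 9, 4], [-40, 11, 4], [-39, 12, 4], [-39, 13, 4], [-38, 15, 4], [-38, 16, 4]]' --twist '[[-0.002, 0.001, 0.063], [-0.002, 0.001, 0.063], [-0.002, 0.001, 0.063], [0, 0, 0.034], [0, 0, 0.034], [0, 0, 0.034], [0, 0, 0.034], [0, 0, 0.034], [0, 0, 0.034], [0, 0, 0.034], [0, 0, 0.034], [0, 0, 0.034]]'

```text
time_s: 2.5
position: [0.5201, -0.3278, 0.188]
tcp_rot: [[0.324, 0.946, -0.003], [0.946, -0.324, 0.004], [0.003, -0.004, -1.0]]
force: [1.2, 0.2, -0.3]
opening: 0.997
```

```bash
python3 - <<'E'
from h import *
from rig import bot
s=bot.read_state();print(s["position"],s["tcp_rot"])
plan(s,[((528,-308,160),-17.5),((528,-308,88),-17.5)],step=25)
c=bot.capture("side")
I=c["color"][:,:,::-1];cv2.imwrite("pics/s1.png",cv2.resize(I[180:390,205:385],None,fx=2.8,fy=2.8,interpolation=cv2.INTER_CUBIC))
E
```

```text
[ 0.52012643 -0.32780827  0.18799405] [[ 0.32371165  0.94615236 -0.00254565]
 [ 0.94615031 -0.32369945  0.00427252]
 [ 0.00321843 -0.00379163 -0.99998763]]
slide [[11, 1, 14], [11, 1, 14], [0, 0, 24], [0, 0, 24], [0, 0, 24]]
twist [[-0.002, -0.002, -0.012], [-0.002, -0.002, -0.012], [-0.0, 0.0, 0.0], [-0.0, 0.0, 0.0], [-0.0, 0.0, 0.0]]
```

View pics/s1.png

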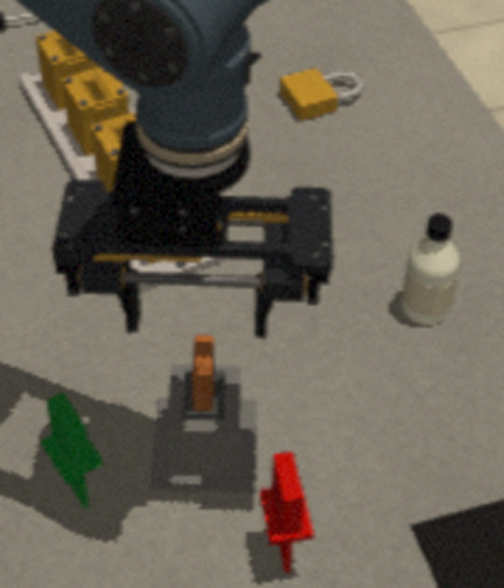

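The fingers straddle the orange handle (zoomed ~(203,370)), with the green and red decoys clear of them. I'll centre the gripper, then descend.

carry_out --grip '[1, 1, 1, 1]' --slide '[[11, 1, 14], [9, 1, 12], [0, 0, 0], [0, 0, 0]]' --twist '[[-0.002, -0.002, -0.012], [-0.002, -0.002, -0.012], [0, 0, 0], [0, 0, 0]]'

```text
time_s: 2.95
position: [0.5288, -0.322, 0.1587]
tcp_rot: [[0.311, 0.951, 0.002], [0.951, -0.311, -0.009], [-0.008, 0.004, -1.0]]
force: [-0.5, -0.1, 0.6]
opening: 0.995
```

```bash
python3 - <<'E'
from h import *
from rig import bot
s=bot.read_state();print(s["position"],s["tcp_rot"])
plan(s,[((528,-308,88),-17.5)],step=20)
E
```

```text
[ 0.52875702 -0.32202658  0.15867117] [[ 0.31060807  0.95053677  0.00157169]
 [ 0.95050729 -0.31058428 -0.0085616 ]
 [-0.00764997  0.00415321 -0.99996211]]
slide [[3, -1, 18], [3, -1, 18], [3, -1, 18], [3, -1, 18]]
twist [[0.001, 0.002, -0.003], [0.001, 0.002, -0.003], [0.001, 0.002, -0.003], [0.001, 0.002, -0.003]]
```

carry_out --grip '[1, 1, 1, 1, 1]' --slide '[[7, -1, 5], [7, -2, 10], [0, 0, 15], [0, 0, 15], [0, 0, 10]]' --twist '[[0.002, 0.004, -0.006], [0.002, 0.004, -0.006], [0, 0, 0], [0, 0, 0], [0, 0, 0]]'

```text
time_s: 3.45
position: [0.5319, -0.3059, 0.104]
tcp_rot: [[0.296, 0.955, 0.005], [0.955, -0.296, -0.002], [-0.001, 0.005, -1.0]]
force: [0.7, 0.3, -0.4]
opening: 1.0
```

```bash
python3 - <<'E'
from h import *
from rig import bot
s=bot.read_state();print(s["position"],s["tcp_rot"])
plan(s,[((528,-308,88),-17.5)],step=20)
E
```

```text
[ 0.53188129 -0.30588497  0.10400083] [[ 2.96365432e-01  9.55063107e-01  4.68953580e-03]
 [ 9.55074359e-01 -2.96358142e-01 -2.19576187e-03]
 [-7.07309036e-04  5.12960331e-03 -9.99986593e-01]]
slide [[-3, -3, 16]]
twist [[0.005, 0.001, 0.005]]
```

carry_out --grip '[1, 1, 1]' --slide '[[-3, -3, 9], [0, 0, 6], [0, 0, 0]]' --twist '[[0.005, 0.001, 0.005], [0, 0, 0], [0, 0, 0]]'

```text
time_s: 3.75
position: [0.5271, -0.3066, 0.0864]
tcp_rot: [[0.301, 0.954, -0.003], [0.954, -0.301, 0.003], [0.002, -0.003, -1.0]]
force: [0.1, 0.6, -0.0]
opening: 0.998
```

```bash
python3 - <<'E'
from h import *
from rig import bot
s=bot.read_state();print(s["position"],s["tcp_rot"])
plan(s,[((528,-308,88),-17.5)],step=20)
c=bot.capture("side")
I=c["color"][:,:,::-1];cv2.imwrite("pics/s2.png",cv2.resize(I[230:360,205:385],None,fx=3.5,fy=3.5,interpolation=cv2.INTER_CUBIC))
E
```

```text
[ 0.52708647 -0.30659187  0.08639297] [[ 0.30060729  0.95374458 -0.00255433]
 [ 0.95374642 -0.30060084  0.00262598]
 [ 0.00173668 -0.00322558 -0.99999329]]
slide [[-1, 1, -2]]
twist [[-0.003, -0.002, 0.0]]
```

View pics/s2.png

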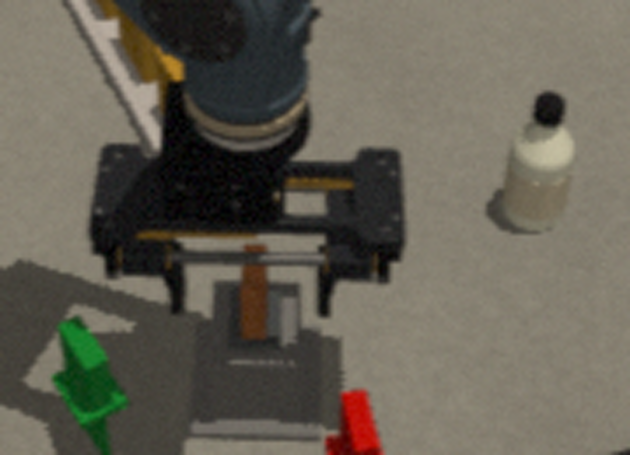

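The handle (zoomed ~(254,290)) sits midway between the fingers at (178,295) and (325,295). Closing the gripper.

carry_out --grip '[-1, -1, -1, -1, -1, -1, -1, -1]' --slide '[[0, 0, -2], [0, 0, 0], [0, 0, 0], [0, 0, 0], [0, 0, 0], [0, 0, 0], [0, 0, 0], [0, 0, 0]]' --twist '[[-0.003, -0.002, 0], [0, 0, 0], [0, 0, 0], [0, 0, 0], [0, 0, 0], [0, 0, 0], [0, 0, 0], [0, 0, 0]]'

```text
time_s: 4.6
position: [0.5287, -0.3081, 0.0915]
tcp_rot: [[0.301, 0.954, 0.004], [0.954, -0.301, -0.004], [-0.003, 0.006, -1.0]]
force: [0.5, -0.4, -0.2]
opening: 0.359
```

carry_out --grip '[-1, -1, -1, -1, -1]' --slide '[[0, 0, 2], [0, 0, 0], [0, 0, 0], [0, 0, 0], [0, 0, 0]]' --twist '[[0.006, 0.003, 0], [0, 0, 0], [0, 0, 0], [0, 0, 0], [0, 0, 0]]'

```text
time_s: 5.1
position: [0.5288, -0.3081, 0.0893]
tcp_rot: [[0.301, 0.954, -0.001], [0.954, -0.301, 0.001], [0.001, -0.001, -1.0]]
force: [-0.4, -0.4, 0.5]
opening: 0.181
```

```bash
python3 - <<'E'
from h import *
from rig import bot
s=bot.read_state();print(s["position"],s["tcp_rot"],s["force"],s["moment"])
E
```

```text
[ 0.52876042 -0.30806966  0.08928853] [[ 3.00807967e-01  9.53684261e-01 -9.47800438e-04]
 [ 9.53684497e-01 -3.00807048e-01  9.99857465e-04]
 [ 6.68443276e-04 -1.20466768e-03 -9.99999051e-01]] [-0.37367506 -0.41982524  0.52418443] [-0.08191989  0.06703425  0.06514408]
```

carry_out --grip '[-1, -1, -1, -1, -1, -1, -1]' --slide '[[0, 0, -10], [0, 0, -18], [0, 0, -18], [0, 0, -18], [0, 0, -18], [0, 0, -15], [0, 0, 0]]' --twist '[[0, 0, 0], [0, 0, 0], [0, 0, 0], [0, 0, 0], [0, 0, 0], [0, 0, 0], [0, 0, 0]]'

```text
time_s: 5.8
position: [0.5286, -0.3078, 0.1918]
tcp_rot: [[0.301, 0.954, -0.001], [0.954, -0.301, 0.002], [0.001, -0.002, -1.0]]
force: [-0.5, -0.9, -1.4]
opening: 0.183
```

```bash
python3 - <<'E'
from h import *
from rig import bot
s=bot.read_state();print(s["position"],s["tcp_rot"],s["force"],s["moment"])
plan(s,[((549,-65,190),10)],step=40)
c=bot.capture("side")
I=c["color"][:,:,::-1];cv2.imwrite("pics/s3.png",cv2.resize(I[180:360,205:385],None,fx=3.2,fy=3.2,interpolation=cv2.INTER_CUBIC))
E
```

```text
[ 0.52856514 -0.30778664  0.19180622] [[ 0.30102493  0.95361538 -0.00130161]
 [ 0.95361546 -0.30102261  0.00171466]
 [ 0.00124331 -0.00175739 -0.99999768]] [-0.52538938 -0.90195017 -1.44266225] [-0.1563709   0.11311004  0.00665904]
slide [[34, -8, 0], [34, -5, 0], [35, -3, 0], [35, -1, 0], [35, 2, 0], [35, 4, 0], [34, 7, 0]]
twist [[-0.0, -0.0, -0.069], [-0.0, -0.0, -0.069], [-0.0, -0.0, -0.069], [-0.0, -0.0, -0.069], [-0.0, -0.0, -0.069], [-0.0, -0.0, -0.069], [-0.0, -0.0, -0.069]]
```

View pics/s3.png

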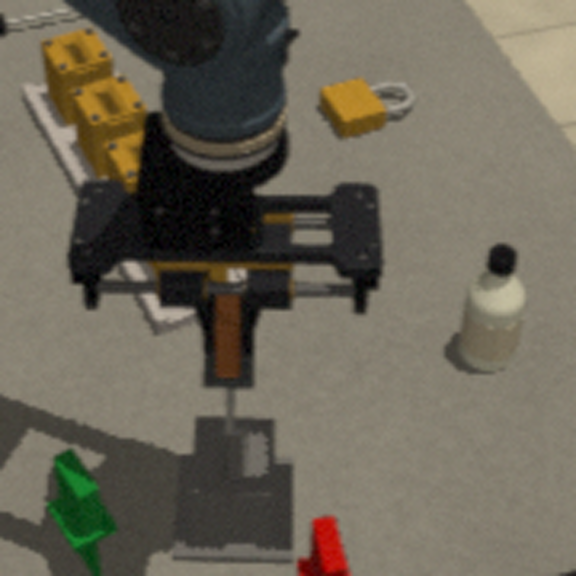

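The gauge hangs straight in the fingers, its blade (zoomed ~(231,410)) above the stand. Carrying it to the nearest guide.

carry_out --grip '[-1, -1, -1, -1, -1, -1, -1, -1]' --slide '[[34, -8, 0], [34, -5, 0], [35, -3, 0], [35, -1, 0], [35, 2, 0], [33, 4, 0], [20, 4, 0], [0, 0, 0]]' --twist '[[0, 0, -0.069], [0, 0, -0.069], [0, 0, -0.069], [0, 0, -0.069], [0, 0, -0.069], [0, 0, -0.069], [0, 0, -0.06], [0, 0, 0]]'

```text
time_s: 6.65
position: [0.5406, -0.0717, 0.184]
tcp_rot: [[-0.182, 0.983, -0.014], [0.983, 0.182, 0.008], [0.01, -0.013, -1.0]]
force: [-0.3, -0.9, -0.9]
opening: 0.181
```

```bash
python3 - <<'E'
from h import *
from rig import bot
s=bot.read_state();print(s["position"],s["tcp_rot"],s["force"],s["moment"])
plan(s,[((550,-65,180),10)],step=40)
E
```

```text
[ 0.54063332 -0.07170095  0.18396907] [[-0.18205531  0.98318164 -0.01448169]
 [ 0.98323679  0.18217677  0.00755293]
 [ 0.01006413 -0.01286388 -0.99986661]] [-0.34225725 -0.86900995 -0.9015153 ] [-0.07719593 -0.00382727 -0.00294008]
slide [[5, 10, 4]]
twist [[-0.013, -0.01, 0.009]]
```

carry_out --grip '[-1, -1, -1, -1]' --slide '[[3, 5, 2], [2, 5, 2], [0, 0, 0], [0, 0, 0]]' --twist '[[-0.007, -0.005, 0.005], [-0.006, -0.005, 0.004], [0, 0, 0], [0, 0, 0]]'

```text
time_s: 7.05
position: [0.5497, -0.0666, 0.1778]
tcp_rot: [[-0.169, 0.986, -0.001], [0.986, 0.169, -0.001], [-0.001, -0.001, -1.0]]
force: [0.8, -0.2, -0.5]
opening: 0.176
```

```bash
python3 - <<'E'
from h import *
from rig import bot
s=bot.read_state();print(s["position"],s["tcp_rot"],s["force"],s["moment"])
plan(s,[((550,-65,172),10)],step=40)
c=bot.capture("side")
I=c["color"][:,:,::-1];cv2.imwrite("pics/s4.png",cv2.resize(I[140:300,185:365],None,fx=3.5,fy=3.5,interpolation=cv2.INTER_CUBIC))
E
```

```text
[ 0.5497219  -0.06658027  0.17782287] [[-1.68838868e-01  9.85643046e-01 -1.10580610e-03]
 [ 9.85643272e-01  1.68837690e-01 -1.08424300e-03]
 [-8.81974821e-04 -1.27299270e-03 -9.99998801e-01]] [ 0.75037663 -0.18594489 -0.5447891 ] [-0.06003719  0.07573682  0.00117318]
slide [[2, 1, 6]]
twist [[-0.001, 0.001, -0.005]]
```

View pics/s4.png

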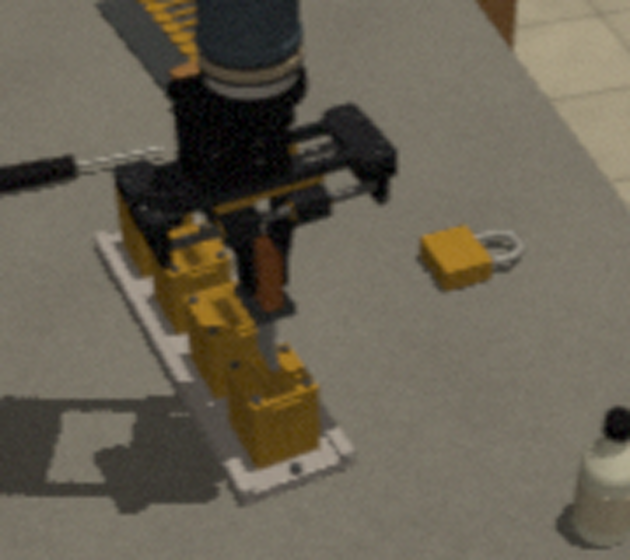

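The blade hangs over the slot of the nearest guide (zoomed ~(272,350)). Descending gently.

carry_out --grip '[-1, -1, -1, -1, -1, -1, -1]' --slide '[[1, 1, 5], [0, 0, 6], [0, 0, 6], [0, 0, 5], [0, 0, 5], [0, 0, 4], [0, 0, 0]]' --twist '[[0, 0, -0.005], [0, 0, 0], [0, 0, 0], [0, 0, 0], [0, 0, 0], [0, 0, 0], [0, 0, 0]]'

```text
time_s: 7.8
position: [0.5502, -0.0671, 0.1436]
tcp_rot: [[-0.171, 0.985, -0.002], [0.985, 0.171, -0.001], [-0.001, -0.002, -1.0]]
force: [-0.6, 0.6, -2.2]
opening: 0.179
```

```bash
cat > st.py <<'E'
from h import *
from rig import bot
import sys
s=bot.read_state();p=np.array(s["position"])*1000
Rm=np.array(s["tcp_rot"])
print("t",round(s["time_s"],2),"p",p.round(1),"depth",round(159.3-p[2],1),"yaw",np.degrees(np.arctan2(Rm[1,1],Rm[0,1])).round(2),"z",Rm[:,2].round(4),"F",np.round(s["force"],1),"M",np.round(s["moment"],2),"op",round(float(s["opening"]),3))
if len(sys.argv)>1:
    t=[float(x) for x in sys.argv[1:5]];plan(s,[(t[:3],t[3])],step=float(sys.argv[5]) if len(sys.argv)>5 else 40)
E
python3 st.py 550 -65 140 10 5
```

```text
t 7.8 p [550.2 -67.1 143.6] depth 15.7 yaw 9.86 z [-0.0019 -0.0011 -1.    ] F [-0.6  0.6 -2.2] M [0.01 0.05 0.06] op 0.179
slide [[2, 0, 4]]
twist [[-0.002, 0.001, -0.002]]
```

carry_out --grip '[-1, -1, -1]' --slide '[[1, 0, 3], [1, 0, 3], [0, 0, 2]]' --twist '[[0, 0, 0], [0, 0, 0], [0, 0, 0]]'

```text
time_s: 8.1
position: [0.5504, -0.065, 0.1354]
tcp_rot: [[-0.171, 0.985, -0.001], [0.985, 0.171, -0.001], [-0.001, -0.001, -1.0]]
force: [0.5, 0.1, -0.6]
opening: 0.185
```

carry_out --grip '[-1, -1]' --slide '[[0, 0, 3], [0, 0, 3]]' --twist '[[0, 0, 0], [0, 0, 0]]'

```text
time_s: 8.3
position: [0.5512, -0.0652, 0.134]
tcp_rot: [[-0.172, 0.985, 0.001], [0.985, 0.172, -0.002], [-0.003, 0.001, -1.0]]
force: [-6.7, 1.4, 29.0]
opening: 0.179
```

```bash
python3 st.py
```

```text
t 8.3 p [551.2 -65.2 134. ] depth 25.3 yaw 9.91 z [ 0.0012 -0.0025 -1.    ] F [-6.7  1.4 29. ] M [ 0.31  1.73 -0.03] op 0.179
```

It stops dead 25 mm in at 29 N, so slot1 at the -y end is the seized one. Withdrawing and moving to the next guide.

carry_out --grip '[-1, -1, -1, -1, -1, -1]' --slide '[[0, 0, -5], [0, 0, -10], [0, 0, -12], [0, 0, -12], [0, 0, -8], [0, 0, 0]]' --twist '[[0, 0, 0], [0, 0, 0], [0, 0, 0], [0, 0, 0], [0, 0, 0], [0, 0, 0]]'

```text
time_s: 8.9
position: [0.5521, -0.0653, 0.1861]
tcp_rot: [[-0.172, 0.985, 0.004], [0.985, 0.172, -0.004], [-0.004, 0.004, -1.0]]
force: [0.7, -0.6, -0.5]
opening: 0.179
```

```bash
python3 st.py 534.5 23.3 178 10
```

```text
t 8.9 p [552.1 -65.3 186.1] depth -26.8 yaw 9.92 z [ 0.0045 -0.0036 -1.    ] F [ 0.7 -0.6 -0.5] M [-0.06  0.07  0.02] op 0.179
slide [[30, -1, 3], [30, -1, 3], [30, -1, 3]]
twist [[0.001, 0.001, -0.0], [0.001, 0.001, -0.0], [0.001, 0.001, -0.0]]
```

carry_out --grip '[-1, -1, -1, -1, -1]' --slide '[[25, -1, 2], [30, -1, 2], [25, -1, 3], [8, 0, 0], [0, 0, 0]]' --twist '[[0.002, 0.002, 0], [0.002, 0.002, 0], [0, 0, 0], [0, 0, 0], [0, 0, 0]]'

```text
time_s: 9.4
position: [0.5342, 0.0218, 0.1787]
tcp_rot: [[-0.17, 0.985, 0.001], [0.985, 0.17, -0.002], [-0.002, 0.001, -1.0]]
force: [-0.4, -0.7, -1.4]
opening: 0.183
```

```bash
python3 st.py 534.5 23.3 172 10
```

```text
t 9.4 p [534.2  21.8 178.7] depth -19.4 yaw 9.79 z [ 9.0e-04 -1.6e-03 -1.0e+00] F [-0.4 -0.7 -1.4] M [-0.1   0.04  0.  ] op 0.183
slide [[1, 1, 7]]
twist [[0.001, 0.002, -0.004]]
```

carry_out --grip '[-1, -1, -1, -1, -1, -1, -1]' --slide '[[1, 1, 5], [0, 0, 6], [0, 0, 6], [0, 0, 5], [0, 0, 5], [0, 0, 4], [0, 0, 0]]' --twist '[[0, 0.002, -0.004], [0, 0, 0], [0, 0, 0], [0, 0, 0], [0, 0, 0], [0, 0, 0], [0, 0, 0]]'

```text
time_s: 10.1
position: [0.5366, 0.0188, 0.1442]
tcp_rot: [[-0.17, 0.985, 0.001], [0.985, 0.17, -0.001], [-0.001, 0.001, -1.0]]
force: [0.3, 0.1, -1.2]
opening: 0.183
```

```bash
python3 st.py 534.5 23.3 140 10
```

```text
t 10.1 p [536.6  18.8 144.2] depth 15.1 yaw 9.81 z [ 8.e-04 -1.e-03 -1.e+00] F [ 0.3  0.1 -1.2] M [-0.07  0.04 -0.  ] op 0.183
slide [[5, -1, 4]]
twist [[0.001, 0.001, -0.003]]
```

carry_out --grip '[-1, -1, -1]' --slide '[[2, -1, 3], [2, 0, 3], [1, 0, 2]]' --twist '[[0, 0, 0], [0, 0, 0], [0, 0, 0]]'

```text
time_s: 10.4
position: [0.5351, 0.0236, 0.136]
tcp_rot: [[-0.17, 0.985, 0.002], [0.985, 0.17, -0.001], [-0.001, 0.002, -1.0]]
force: [0.4, 0.5, -0.7]
opening: 0.179
```

carry_out --grip '[-1, -1]' --slide '[[0, 0, 3], [0, 0, 3]]' --twist '[[0, 0, 0], [0, 0, 0]]'

```text
time_s: 10.6
position: [0.536, 0.0239, 0.1306]
tcp_rot: [[-0.171, 0.985, 0.005], [0.985, 0.171, -0.002], [-0.002, 0.004, -1.0]]
force: [-0.4, 0.7, 5.6]
opening: 0.18
```

```bash
python3 st.py
```

```text
t 10.6 p [536.   23.9 130.6] depth 28.7 yaw 9.85 z [ 0.0045 -0.0016 -1.    ] F [-0.4  0.7  5.6] M [-0.1   0.18 -0.04] op 0.18
```

carry_out --grip '[-1, -1]' --slide '[[0, 0, 3], [0, 0, 3]]' --twist '[[0.001, 0.004, 0], [0, 0, 0]]'

```text
time_s: 10.8
position: [0.5365, 0.0238, 0.1255]
tcp_rot: [[-0.172, 0.985, 0.004], [0.985, 0.172, 0.001], [0.001, 0.004, -1.0]]
force: [-1.1, -0.0, 1.7]
opening: 0.179
```

carry_out --grip '[-1, -1]' --slide '[[0, 0, 3], [0, 0, 3]]' --twist '[[0, 0, 0], [0, 0, 0]]'

```text
time_s: 11.0
position: [0.5363, 0.0238, 0.1193]
tcp_rot: [[-0.172, 0.985, 0.004], [0.985, 0.172, 0.001], [0.0, 0.004, -1.0]]
force: [-0.7, -0.7, 2.8]
opening: 0.183
```

carry_out --grip '[-1, -1]' --slide '[[0, 0, 3], [0, 0, 3]]' --twist '[[0, 0, 0], [0, 0, 0]]'

```text
time_s: 11.2
position: [0.5362, 0.0237, 0.1128]
tcp_rot: [[-0.172, 0.985, 0.004], [0.985, 0.172, 0.001], [0.0, 0.004, -1.0]]
force: [-0.9, -0.1, 2.6]
opening: 0.179
```

```bash
python3 st.py
```

```text
t 11.2 p [536.2  23.7 112.8] depth 46.5 yaw 9.92 z [ 0.0038  0.001  -1.    ] F [-0.9 -0.1  2.6] M [-0.14  0.27  0.09] op 0.179
```

There's a clear drag (a peak near 28 mm, then about 3–4 N above baseline) down to 46 mm. I'll let go: if the gauge stays up with the guard ~11 mm above the block, this is the guide.

carry_out --grip '[0, 0, 0, 0, 0, 0, 0]' --slide '[[0, 0, 0], [0, 0, 0], [0, 0, 0], [0, 0, 0], [0, 0, 0], [0, 0, 0], [0, 0, 0]]' --twist '[[0, 0, 0], [0, 0, 0], [0, 0, 0], [0, 0, 0], [0, 0, 0], [0, 0, 0], [0, 0, 0]]'

```text
time_s: 11.9
position: [0.5365, 0.0239, 0.1114]
tcp_rot: [[-0.171, 0.985, 0.004], [0.985, 0.171, 0.002], [0.001, 0.004, -1.0]]
force: [0.2, 0.2, 1.5]
opening: 0.498
```

```bash
python3 st.py; python3 - <<'E'
from h import *
from rig import bot
c=bot.capture("side");pickle.dump(c,open("pics/s5.pkl","wb"))
I=c["color"][:,:,::-1];cv2.imwrite("pics/s5.png",cv2.resize(I[140:290,185:335],None,fx=3.8,fy=3.8,interpolation=cv2.INTER_CUBIC))
W=world(c);H=hsv(c);z=W[...,2]
org=(H[...,0]>5)&(H[...,0]<16)&(H[...,1]>150)&(abs(W[...,0]-.535)<.05)&(abs(W[...,1]-.023)<.05)&(z>.09)
print(org.sum(),W[org].max(0),W[org].min(0),W[org].mean(0))
E
```

```text
t 11.9 p [536.5  23.9 111.4] depth 47.9 yaw 9.87 z [ 0.0038  0.0016 -1.    ] F [0.2 0.2 1.5] M [-0.13  0.01 -0.07] op 0.498
161 [0.56331031 0.03894837 0.28979602] [ 0.48666227 -0.0185024   0.10337074] [0.53154322 0.01099518 0.1519617 ]
```

View pics/s5.png

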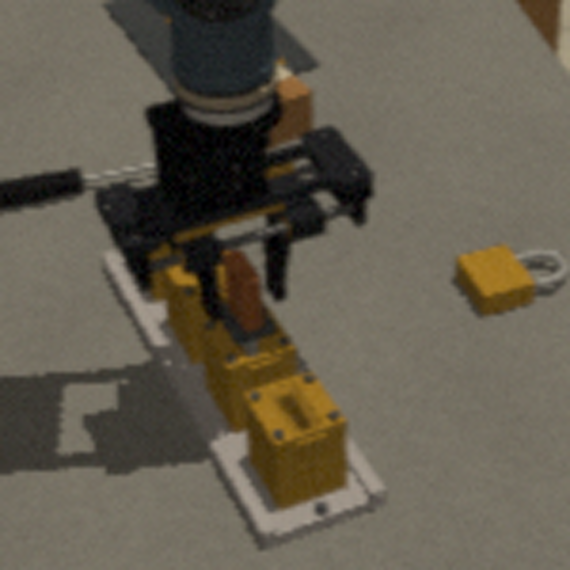

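The gauge stands by itself, with blade still showing below the guard (zoomed ~(252,350)). I'll open wider and retreat straight up.

carry_out --grip '[1, 1, 1, 1, 1, 1, 1, 1, 1, 1, 1]' --slide '[[0, 0, 0], [0, 0, 0], [0, 0, 0], [0, 0, 0], [0, 0, -10], [0, 0, -15], [0, 0, -20], [0, 0, -25], [0, 0, -25], [0, 0, -15], [0, 0, 0]]' --twist '[[0, 0, 0], [0, 0, 0], [0, 0, 0], [0, 0, 0], [0, 0, 0], [0, 0, 0], [0, 0, 0], [0, 0, 0], [0, 0, 0], [0, 0, 0], [0, 0, 0]]'

```text
time_s: 13.05
position: [0.5359, 0.0238, 0.229]
tcp_rot: [[-0.171, 0.985, 0.005], [0.985, 0.171, 0.002], [0.001, 0.005, -1.0]]
force: [0.9, 0.4, -0.0]
opening: 0.996
```

```bash
python3 st.py 420 330 260 45
```

```text
t 13.05 p [535.9  23.8 229. ] depth -69.7 yaw 9.87 z [ 0.0046  0.0015 -1.    ] F [ 0.9  0.4 -0. ] M [-0.03  0.01  0.01] op 0.996
slide [[36, -7, -3], [36, -4, -3], [36, -2, -3], [36, 1, -3], [36, 3, -3], [36, 5, -3], [36, 8, -3], [35, 10, -3], [34, 13, -3]]
twist [[0.001, 0.0, -0.068], [0.001, 0.0, -0.068], [0.001, 0.0, -0.068], [0.001, 0.0, -0.068], [0.001, 0.0, -0.068], [0.001, 0.0, -0.068], [0.001, 0.0, -0.068], [0.001, 0.0, -0.068], [0.001, 0.0, -0.068]]
```

Moving aside for a clear look from both cameras.

carry_out --grip '[1, 1, 1, 1, 1, 1, 1, 1, 1, 1]' --slide '[[30, -7, -10], [36, -4, -5], [36, -2, -3], [36, 1, -3], [36, 3, -3], [36, 5, -3], [36, 8, -3], [35, 10, -3], [34, 13, -3], [0, 0, 0]]' --twist '[[0, 0, -0.068], [0, 0, -0.068], [0, 0, -0.068], [0, 0, -0.068], [0, 0, -0.068], [0, 0, -0.068], [0, 0, -0.068], [0, 0, -0.068], [0, 0, -0.068], [0, 0, 0]]'

```text
time_s: 14.05
position: [0.4125, 0.3315, 0.2618]
tcp_rot: [[-0.72, 0.694, 0.0], [0.694, 0.72, -0.0], [-0.0, 0.0, -1.0]]
force: [0.2, -0.1, 0.9]
opening: 0.999
```

```bash
python3 st.py; python3 - <<'E'
from h import *
from rig import bot
J=[]
for n,(a,b,d,e) in (("side",(165,275,200,300)),("top",(195,265,200,340))):
    c=bot.capture(n);pickle.dump(c,open(f"pics/{n}6.pkl","wb"));I=c["color"][:,:,::-1]
    cv2.imwrite(f"pics/{n}6.png",cv2.resize(I[a:b,d:e],None,fx=5,fy=5,interpolation=cv2.INTER_CUBIC))
    W=world(c);H=hsv(c);z=W[...,2]
    near=(abs(W[...,0]-.535)<.05)&(abs(W[...,1]-.023)<.045)
    org=(H[...,0]>5)&(H[...,0]<16)&(H[...,1]>150)&near&(z>.1)
    print(n,org.sum(),"z max/min",np.percentile(z[org],[2,50,98]).round(4),W[org].mean(0).round(4))
    t=org&(z>np.percentile(z[org],98)-.008)&(z<.17);print(W[t].mean(0).round(4),rect(c,t,.152))
E
```

```text
t 14.05 p [412.5 331.5 261.8] depth -102.5 yaw 46.07 z [ 3.e-04 -2.e-04 -1.e+00] F [ 0.2 -0.1  0.9] M [-0.08  0.01 -0.02] op 0.999
side 141 z max/min [0.1041 0.1366 0.1533] [0.5347 0.013  0.1341]
[0.5354 0.0174 0.1508] ((535.6590576171875, 16.372234344482422), (15.205669403076172, 43.98960876464844), 9.840009689331055)
top 88 z max/min [0.1187 0.1525 0.1584] [0.5347 0.0234 0.15  ]
[0.5352 0.0241 0.1537] ((535.5831298828125, 23.264007568359375), (14.951730728149414, 38.52760696411133), 9.449003219604492)
```

View pics/side6.png

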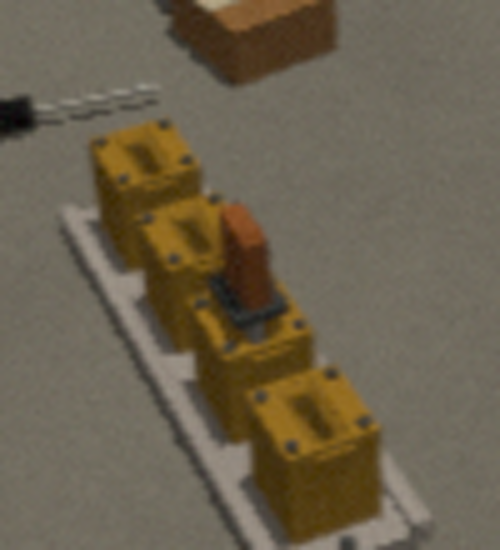

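View pics/top6.png

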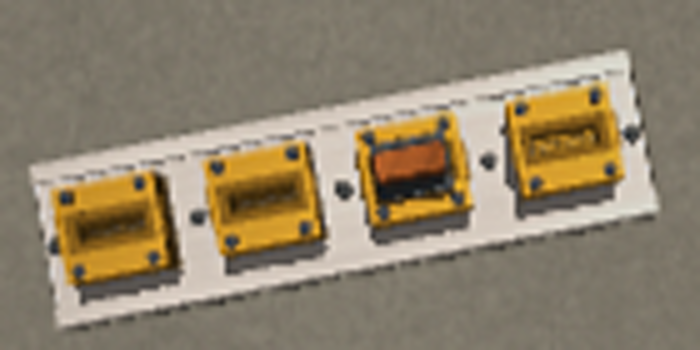

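The gauge stands by itself, upright at top-view zoom (410,160). Its handle top is at about 0.152 m, so the blade is about 46 mm in; in a free slot the top would have dropped to 0.140 m. Handing in.

```bash
python3 -c "
from rig import bot
print(bot.hand_in())"
```

```text
the job is handed in; nothing more can be done
None
```

The feeler gauge is standing, let go, in the second guide from the -y end (slot2), with about 46 mm of its 58 mm blade in the slot. I handed the job in at about 14 s.

- **slot1 (-y end):** the blade stopped dead 25 mm in, at about 29 N, so this is the seized guide. I withdrew it.
- **slot2:** the blade slid in with a clear drag. The force reading peaked at 5.6 N near 29 mm, then stayed at about 2–3 N down to 46 mm. Those readings include the gauge's weight of about 1 N, so the drag itself is about 1 N higher.
- **slot3 and slot4:** I did not try these. The task says only one guide drags, and slot2 met both signs.

**Last checks:** both cameras show the gauge upright, with its handle top at about 0.152 m. In a free slot it would have dropped to about 0.140 m. It was still standing more than a second after release, and the arm was clear of it. Force readings vary by about 1 N, so the gauge staying up is stronger evidence than the later drag readings.

The arm did not go near the padlock, oil bottle, screwdriver or carton, but I did not measure their positions again afterwards.

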